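# Clamp a socket-strip housing with a torque-limiting knob

## Robot

A 7-joint arm with a two-finger parallel gripper is mounted at the origin on the work surface. World frame = base frame: x ahead of the robot, y to its left, z up, the work surface at z = 0. Lengths are in mm, angles in rad, forces in N, time in s.
With the tool pointing down it reaches from about 375 to 925 mm from the base axis. Payload 3.1 kg.
Tool frame: the origin (TCP) lies midway between the tips of the shut fingers; the grasp point (between the pads) lies 19 mm behind it (arm.pinch_z is the distance from the TCP to the grasp point, in mm); y points along the fingers, z is the direction in which the jaws open and shut, and the axes are right-handed (so a half turn about y gives the same grasp; the last joint's range is limited). The gripper opens to 85 mm and grips with 20 to 120 N. Pads are 22 mm wide; open, the fingers measure 114 mm over their backs; the gripper's body (76 mm by 85 mm) begins 54 mm behind the grasp point. The pads swing forward as they close: fully open they stand 13 mm farther back than shut.
Start: joints at [-1.22, 0.383, 0.044, 1.598, -0.018, 1.161, -0.05], TCP at [282.004, 585.642, 231.269] pointing down, gripper open.
Joint ranges: [-2.61, 2.61], [-0.41, 2.15], [-1.48, 1.57], [0, 2.5], [-1.57, 4.71], [0.05, 1.97], [-2.85, 2.85]. Speed limits (rad/s): [2.79, 2.79, 3.14, 3.14, 3.14, 3.14, 3.14].

## Interface

Orientations are given as a rotation vector (axis times angle).
In Python, from plant import arm, vision, order, spotter gives the robot as it stands.
- The arm moves only by the tool servo_tool, never from a script. Its argument "steps" is a list of rows, each an object of numbers: "grip": the opening, from -1 (shut) to 1 (fully open); "x", "y", "z": the shift along the tool's x, y, z in mm; "twist": the turn about the tool's y in degrees. A call has exactly 5 rows; each row shifts and turns the commanded pose from where the row before left it, along the tool's axes as they then stand; what a row does not reach is not made up. A row lasts 1/8 s, in which the tool goes at most 62.5 mm and 10.7 degrees, less where a joint would pass 70% of its speed; a pose out of reach is approached as far as the arm can. A call with a gripper value outside its range is refused whole. The fingers move at their own pace and stop on an object; "grip_force" is the grip in N (left out, the last holds). Time passes only in rows, so rows that do not move let the fingers close, or fill a call up. It gives the time, the measured TCP pose, the force and the opening at its end, in the units of the state.
- arm.state(): the state, without advancing time (a new reading comes with each control period).
- vision.capture(name): name is "scene" or "top"; returns a dict with "img" (400x640x3 uint8, blue, green, red), "depth" (400x640 float32, mm along the optical axis (not along the pixel's ray), 0 where there is no reading), "fx", "fy", "cx", "cy" (pixels), "R" (3x3) and "t" (3): a world point X has camera coordinates R X + t. Camera axes: x right, y down, z forward; pixel columns grow to the right and rows downward; lengths in mm; the calibration is good to about 2 mm. A picture is of the moment at which its call begins.
- order.finish_job(): hands the job in, once; it reports no verdict.
Trained networks look in the newest picture that a camera, given by its name, has taken for a name from the list of things; names that differ only in an ending like _2 or _b are one class to them, and where a whole thing is asked for, a point or a joint stands for the part that bears it (a point fixed in the world has none). Each returns a list of dicts, best first, with "p" (0 to 1); they miss things now and then, are a little off and sometimes report something else, mostly with a low value. They report only what shows in the picture. A call takes as long as a camera call. They do not tell look-alikes from the thing itself.
- spotter.masks_of(camera, query): "mask" (400x640 bool, what is visible of it) and "centre" ([row, column] as shares, 0 to 1, of the picture: columns of its width, rows of its height, amid what is visible of it).
- spotter.tip_of(camera, query): "centre" ([row, column] as shares, 0 to 1, of the picture: columns of its width, rows of its height: a listed point, or the origin of a listed thing).
The state is a dict: "clock": time; "joint_pos": joint angles; "joint_vel": joint speeds; "joint_torque": joint torques, N m; "tcp_pos": TCP position; "ee_rot": TCP orientation; "wrist_force": force on the tool from outside, world axes, zero at the start; "torque": the same for the moment, N m; "opening": finger opening in mm.
Only numpy, scipy, OpenCV 4.12 (cv2) and the standard library are available. Lean on these libraries where they do the work, as an engineer would, in place of code of your own. Each camera call takes 0.05 s, during which the arm holds its last target. There are 200 camera calls.

## Task

Lay the loose three-socket strip housing, sockets up, flat in the clamping nest between its guides and let go of it. Then turn the nest's black knob clockwise until its slip clutch gives way, so that the jaw holds the housing firmly against the end stop, and stop right there: the clutch slips only a short way before it goes solid, and turning on crushes the housing. Let go of the knob and leave the other things on the bench where they are.

Things in the scene. Friction and masses are not known exactly. Their poses are not given: they have to be found in the camera images.
- housing: The loose white plastic housing of a three-socket strip, a rounded bar 50 mm wide (its x), 160 mm long (its y) and 36 mm high, about 0.22 kg, with three round wells and a switch window in its top. Lies on the bench, sockets up. Origin: centre of the underside; z up. It may go into the nest either way round.
- nest: Fixed clamping nest: aluminium plate 100 mm wide (its x), 370 mm long (y from -195 to +175 mm), 12 mm thick. Origin on the bench under the plate, z up. The housing lies along y between four steel corner guides, 55 mm apart in x, flared, rising 28 mm above the plate, at y -27 to 3 and 97 to 127 mm; between them the sides are open for fingers. End stop at +y, grey gear head with knob at -y.
- nest_seat (a point): Point on the plate (12 mm above the bench) where the centre of the housing's underside lies when the housing touches the end stop; axes as the nest. Lay the housing with its centre about 4 mm from here towards the nest's -y and it clears both stop and open jaw; the jaw then pushes it home.
- jaw_path (a point): Fixed point of the nest on the line along which the gear head pushes a steel jaw with an adjustable black nose along the nest's +y, 29 mm above the bench. It does not move with the jaw. The nose of the open jaw stands 10 to 30 mm clear of a housing that touches the stop; how far differs each time and is not measured.
- stop: The fixed steel end stop of the nest, 56 mm wide, 32 mm high. Origin: in the middle of the lower edge of the face that the housing is pressed against, 12 mm above the bench; axes as the nest.
- knob_grip (a point): Point on the upright axis of the black knob at the height to grip, 83 mm above the bench; turns with the knob. The knob is a bar 44 mm long (this point's x), 16 mm thick (y); its top is 14 mm above this point; the round skirt at its foot, 42 mm across, ends 20 mm below. Clockwise from above closes the jaw, 12 mm per rad. It stays where left, so use several grasps; 0.8 to 2.6 rad in all.
- knob_axis (a point): Fixed point on the knob's axis, on top of the gear head (70 x 75 mm, 48 mm above the bench). Here sits a steel collar, 56 mm across, that the knob drives through the clutch. Running free takes 0.1 N m; clamping, torque climbs in 0.2 rad (the knob is springy, 2.5 N m/rad) to 0.36 N m and stays: the knob slips, the collar stands. After 0.4 rad of slip it is solid; torque climbs again.
- long_strip: Bystander: a loose white four-socket strip housing, 50 x 200 x 36 mm, longer than the one to clamp. Origin: centre of the underside.
- tray: Bystander: a grey open tray of brass contacts, 160 x 120 x 50 mm. Origin: centre of the underside.
- rocker: Bystander: a white rocker switch, 22 x 30 x 22 mm. Origin: centre of the underside.
- driver: Bystander: a screwdriver lying on the bench. Origin: under its middle.
Not all that is in view belongs to the job. Leave any purple look-alike of the housing alone.

How it is judged:
By the outcome, as a careful person would: the job done as asked, in the order asked, and still so for the second after the job is handed in, with the robot touching nothing.
It also fails if it takes over 72 s, if anything falls off the work surface, if the arm or the gripper's body presses on something with over 40 N, if the wrist force passes 120 N, or if a joint passes its speed limit or range.

## Working session

There is one attempt and no reset: what is moved stays moved. The work goes in short steps, Python scripts to look and compute and a tool call to move; the robot and the scene stay as the last step left them, time stands still between calls to the robot, and variables do not carry over. Pictures are saved under pics/ and viewed, about 8 in all and at most 12, crops included, and the job is handed in when it is done.

Besides the shell and the picture viewer there is one more tool, called after "Emit:" by a JSON object that holds its "name" and its "arguments", one argument or row to a line. servo_tool: Moves the arm, as the interface text tells. Its arguments: {"type":"object","properties":{"steps":{"type":"array"},"grip_force":{"type":"number"}},"required":["steps"]}

```bash
mkdir -p pics; ls; cat > h.py <<'E'
import numpy as np, cv2
from plant import arm, vision, order, spotter
def px2w(c,u,v,z=None):
    """pixel -> world, on plane z (or by depth)"""
    r=np.array([(u-c['cx'])/c['fx'],(v-c['cy'])/c['fy'],1.0]); R=np.array(c['R']);t=np.array(c['t'])
    o=-R.T@t; d=R.T@r
    if z is None: return o+d*c['depth'][int(v),int(u)]
    return o+d*(z-o[2])/d[2]
def cloud(c,mask):
    v,u=np.nonzero(mask&(c['depth']>0)); d=c['depth'][v,u]
    P=np.stack([(u-c['cx'])/c['fx']*d,(v-c['cy'])/c['fy']*d,d],1)
    return (P-np.array(c['t']))@np.array(c['R'])
E
python3 - <<'E'
from h import *
s=arm.state(); print({k:np.round(v,3).tolist() for k,v in s.items()}, arm.pinch_z)
for n in ['top','scene']:
    c=vision.capture(n); cv2.imwrite(f'pics/{n}0.png',c['img'])
    print(n,'cam at',-np.array(c['R']).T@c['t'])
    for q in ['housing','nest','long_strip','tray','rocker','driver']:
        for m in spotter.masks_of(n,q):
            if m['p']<.2: continue
            r,cc=m['centre'];u,v=cc*640,r*400
            P=cloud(c,m['mask']); 
            rect=cv2.minAreaRect(P[P[:,2]>np.percentile(P[:,2],60)-5][:,:2].astype(np.float32)) if len(P)>5 else None
            print(q,round(m['p'],2),'px',round(u),round(v),'med',np.round(np.median(P,0)),np.round(rect[0]),np.round(rect[1]),round(rect[2],1))
    for q in ['nest_seat','jaw_path','stop','knob_grip','knob_axis','nest','housing']:
        for m in spotter.tip_of(n,q):
            if m['p']<.2: continue
            r,cc=m['centre'];u,v=cc*640,r*400
            z={'nest_seat':12,'jaw_path':29,'stop':12,'knob_grip':83,'knob_axis':48}.get(q,0)
            print('tip',q,round(m['p'],2),'px',round(u,1),round(v,1),np.round(px2w(c,u,v,z),1))
E
```

```text
pics
{'clock': 0.0, 'joint_pos': [-1.22, 0.384, 0.044, 1.6, -0.018, 1.161, -0.05], 'joint_vel': [0.001, 0.0, -0.0, -0.0, -0.001, 0.003, 0.002], 'joint_torque': [0.001, -43.346, 1.025, -24.951, 0.01, 0.011, 0.0], 'tcp_pos': [281.644, 584.772, 229.884], 'ee_rot': [-1.545, 0.352, -0.352], 'wrist_force': [0.549, -0.789, 0.154], 'torque': [0.038, -0.024, -0.031], 'opening': 85.487} 18.700000000000003
top cam at [ 372.05091834  -38.47446668 1303.08892839]
housing 0.95 px 334 236 med [ 436. -102.   34.] [ 435. -100.] [159.  49.] 79.9
housing 0.88 px 273 261 med [364. 101.  33.] [365. 101.] [160.  50.] 35.4
housing 0.88 px 451 292 med [ 271. -471.   33.] [ 272. -472.] [162.  51.] 57.4
housing 0.56 px 383 300 med [ 248. -257.   33.] [ 248. -257.] [160.  50.] 85.8
nest 0.71 px 318 187 med [611. -48.  14.] [614. -48.] [101. 369.] 4.1
long_strip 0.92 px 188 198 med [572. 375.  32.] [571. 377.] [199.  52.] 0.8
tray 0.63 px 409 215 med [ 522. -349.   10.] [ 520. -344.] [121. 161.] 77.3
rocker 0.68 px 318 189 med [609. -48.  14.] [613. -48.] [101. 369.] 3.9
driver 0.76 px 276 141 med [770.  72.  23
[... 1417 characters left out ...]
  15.] [ 765. -195.] [31. 21.] 17.2
driver 0.93 px 304 309 med [776.  82.  18.] [771. 108.] [ 26. 185.] 3.7
tip nest_seat 0.58 px 309.4 252.8 [619.6   4.4  12. ]
tip jaw_path 0.89 px 275.3 236.0 [630.7 -95.9  29. ]
tip stop 0.55 px 341.2 265.0 [611.4  94.4  12. ]
tip knob_grip 0.67 px 249.7 208.2 [ 624.9 -180.8   83. ]
tip knob_axis 0.88 px 251.8 222.0 [ 636.6 -168.6   48. ]
tip knob_axis 0.68 px 233.7 188.4 [ 551.5 -307.    48. ]
tip nest 0.61 px 298.8 246.9 [607.8 -36.8   0. ]
tip housing 0.97 px 304.3 158.2 [ 240.2 -258.5    0. ]
tip housing 0.96 px 313.5 202.7 [ 430.9 -100.9    0. ]
tip housing 0.81 px 384.3 218.3 [378.9 112.3   0. ]
tip housing 0.73 px 254.4 144.2 [ 262.8 -467.1    0. ]
```

View pics/top0.png

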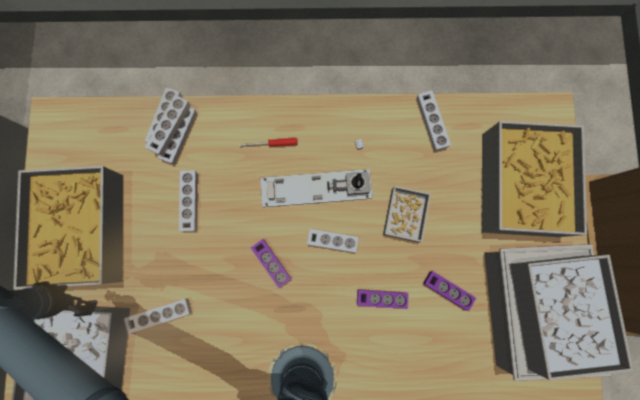

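View pics/scene0.png

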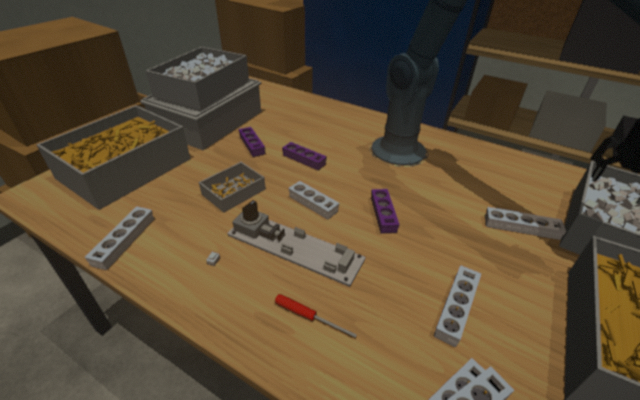

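Seen in the top view:
- **White three-socket bar:** (334,241). It has three wells and a switch window, so it fits the description.
- **Purple look-alikes:** (271,263), (383,299), (450,291).
- **Longer white four-socket strips:** (188,200), (157,315), (435,120), and a stack at (170,125).
- **Nest:** (316,188), with the knob at (357,182) and the stop at (276,189).

I choose (334,241) and will check it in a close crop.

```bash
cat >> h.py <<'E'
from scipy.spatial.transform import Rotation as Ro
def go(x,y,z,jaw=None):
    """print tool-frame shifts/twist from measured pose to world target; jaw = direction angle (deg, mod 180) of the jaw axis"""
    s=arm.state(); R=Ro.from_rotvec(s['ee_rot']); M=R.as_matrix()
    d=np.array([x,y,z])-s['tcp_pos']; a=np.degrees(np.arctan2(M[1,2],M[0,2]))
    print('t',round(s['clock'],2),'tcp',np.round(s['tcp_pos'],1),'tooldown',np.round(M[:,1],3),'jaw ang',round(a,1),'q7',round(s['joint_pos'][6],2),'open',round(s['opening'],1),'F',np.round(s['wrist_force'],1))
    print('shift tool xyz now',np.round(M.T@d,1))
    if jaw is not None:
        k=(jaw-a+90)%180-90
        print('world turn',round(k,1),'-> twist',round(-k,1),'; shift after twist',np.round((Ro.from_euler('z',k,degrees=True).as_matrix()@M).T@d,1))
E
python3 - <<'E'
from h import *
c=vision.capture('top'); im=c['img']
cv2.imwrite('pics/crop1.png',cv2.resize(im[160:260,250:385],None,fx=5.5,fy=5.5,interpolation=cv2.INTER_CUBIC))
# nest parts by height, in nest frame
P=cloud(c,np.ones((400,640),bool))
n0=np.array([613.5,-48]);th=np.radians(4.0);ex=np.array([np.cos(th),np.sin(th)]);ey=np.array([-ex[1],ex[0]])
o=n0+10*ey
q=np.stack([(P[:,:2]-o)@ex,(P[:,:2]-o)@ey],1); near=(abs(q[:,0])<60)&(abs(q[:,1])<220)
for lo,hi,nm in [(7,17,'plate'),(30,43,'guides'),(40,50,'stop/head'),(88,110,'knob')]:
    m=near&(P[:,2]>lo)&(P[:,2]<hi); Q=q[m]
    print(nm,m.sum(),Q.min(0).round(),Q.max(0).round(),'rect',cv2.minAreaRect(P[m][:,:2].astype(np.float32)))
m=near&(P[:,2]>25)&(q[:,1]>-60)
for a,b in zip(q[m].round(),P[m][:,2].round()): print(a.astype(int).tolist(),int(b),end=';')
print(); print('nest origin',o); go(435,-100,120,-10.1)
E
```

```text
plate 2074 [ -58. -208.] [ 56. 219.] rect ((610.990966796875, -32.66288757324219), (112.32408905029297, 426.3869323730469), 4.511376857757568)
guides 312 [ -39. -186.] [ 40. 152.] rect ((614.1431274414062, -54.71638488769531), (79.1783676147461, 337.5216064453125), 3.8312368392944336)
stop/head 381 [ -35. -186.] [ 36. 152.] rect ((614.935302734375, -54.663848876953125), (71.01039123535156, 337.51629638671875), 3.8101959228515625)
knob 74 [ -22. -154.] [  22. -135.] rect ((622.739501953125, -182.0123291015625), (16.002670288085938, 42.89967727661133), 87.61972045898438)
[41, 0] 27;[40, -3] 31;[40, -7] 27;[39, -10] 32;[39, -13] 31;[39, -16] 31;[36, -20] 41;[36, -23] 40;[37, -26] 35;[35, 0] 38;[33, -3] 45;[35, -6] 39;[33, -9] 45;[33, -13] 43;[33, -16] 42;[32, -19] 44;[32, -22] 46;[33, -26] 40;[32, 1] 37;[33, -3] 34;[31, -6] 39;[31, -9] 39;[32, -13] 32;[30, -16] 39;[31, -19] 37;[30, -22] 36;[31, -26] 34;[40, 127] 30;[40, 124] 31;[39, 120] 32;[39, 117] 34;[38, 113] 37;[37, 110] 39;[36, 106] 40;[37, 103] 36;[36, 100] 39;[37, 97] 32;[29, 1] 37;[29, -2] 33;[29, -6] 33;[29, -9] 32;[29, -12] 3
[... 2994 characters left out ...]
;[-39, -7] 36;[-38, -10] 27;[-39, -14] 31;[-39, -17] 31;[-39, -20] 28;[-39, -27] 26;[-33, 124] 42;[-32, 121] 36;[-33, 117] 42;[-33, 114] 39;[-34, 111] 43;[-34, 108] 38;[-34, 105] 40;[-34, 101] 38;[-34, 98] 37;[-35, 125] 32;[-35, 122] 32;[-35, 119] 29;[-35, 115] 31;[-36, 112] 35;[-36, 109] 32;[-36, 105] 33;[-36, 102] 30;[-38, 98] 37;[-38, 125] 33;[-37, 122] 27;[-39, 115] 34;[-38, 112] 29;[-39, 109] 30;[-39, 106] 28;[-39, 103] 25;[-39, 99] 26;
nest origin [612.80243526 -38.0243595 ]
t 1.45 tcp [282.  585.6 231.2] tooldown [-0. -0. -1.] jaw ang 64.3 q7 -0.05 open 85.2 F [0.7 0.2 0.2]
shift tool xyz now [ 435.3  111.3 -551.3]
world turn -74.4 -> twist 74.4 ; shift after twist [648.2 111.2 270.9]
```

View pics/crop1.png

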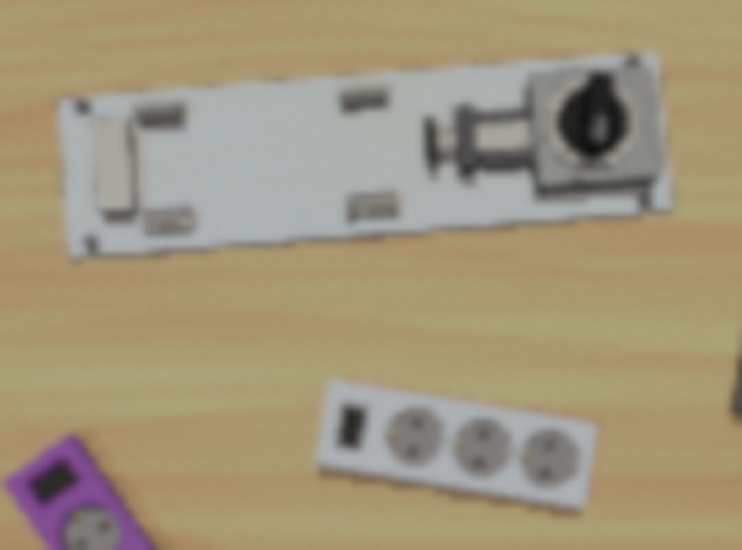

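The crop confirms it: white, three wells plus a switch window, upper right of the purple one. The nest is empty, its stop is at left and its knob at right. I'm moving over the housing in an arc.

Emit:
{"name": "servo_tool", "arguments": {
  "steps": [
    {"grip":1,"x":58,"y":0,"z":-14,"twist":5},
    {"grip":1,"x":57,"y":0,"z":-14,"twist":5},
    {"grip":1,"x":55,"y":0,"z":-14,"twist":5},
    {"grip":1,"x":54,"y":0,"z":-14,"twist":5},
    {"grip":1,"x":53,"y":0,"z":-14,"twist":5}
  ]
}}

```text
clock: 2.08
tcp_pos: [466.7, 368.1, 231.5]
ee_rot: [-1.456, 0.693, -0.694]
wrist_force: [0.7, 0.0, 0.6]
opening: 85.5
```

Emit:
{"name": "servo_tool", "arguments": {
  "steps": [
    {"grip":1,"x":52,"y":11,"z":-14,"twist":5},
    {"grip":1,"x":51,"y":11,"z":-14,"twist":5},
    {"grip":1,"x":49,"y":11,"z":-14,"twist":5},
    {"grip":1,"x":48,"y":11,"z":-14,"twist":5},
    {"grip":1,"x":47,"y":11,"z":-14,"twist":5}
  ]
}}

```text
clock: 2.7
tcp_pos: [526.3, 120.8, 176.4]
ee_rot: [-1.315, 1.025, -1.027]
wrist_force: [0.9, 0.1, -0.2]
opening: 85.0
```

```bash
python3 -c "
from h import *
go(435.5,-100,110,-10.1)"
```

```text
t 2.7 tcp [526.3 120.8 176.4] tooldown [ 0.001  0.    -1.   ] jaw ang 14.1 q7 0.05 open 85.0 F [ 0.9  0.1 -0.2]
shift tool xyz now [ 192.    66.2 -141.9]
world turn -24.2 -> twist 24.2 ; shift after twist [233.3  66.3 -50.7]
```

Emit:
{"name": "servo_tool", "arguments": {
  "steps": [
    {"grip":1,"x":44,"y":13,"z":-20,"twist":5},
    {"grip":1,"x":44,"y":13,"z":-20,"twist":5},
    {"grip":1,"x":44,"y":13,"z":-20,"twist":5},
    {"grip":1,"x":43,"y":13,"z":-19,"twist":5},
    {"grip":1,"x":43,"y":13,"z":-19,"twist":4.2}
  ]
}}

```text
clock: 3.32
tcp_pos: [445.1, -102.3, 111.4]
ee_rot: [-1.12, 1.336, -1.338]
wrist_force: [1.1, -0.2, 0.5]
opening: 85.1
```

```bash
python3 -c "
from h import *
go(435.5,-100,3,-10.1)"
```

```text
t 3.33 tcp [ 445.1 -102.3  111.4] tooldown [ 0.002 -0.    -1.   ] jaw ang -10.1 q7 0.11 open 85.1 F [ 1.1 -0.2  0.5]
shift tool xyz now [ -0.6 108.4 -10. ]
world turn -0.0 -> twist 0.0 ; shift after twist [ -0.6 108.4 -10. ]
```

Emit:
{"name": "servo_tool", "arguments": {
  "steps": [
    {"grip":1,"x":-1,"y":20,"z":-10},
    {"grip":1,"y":40},
    {"grip":1,"y":35},
    {"grip":1,"y":13},
    {"grip":1}
  ],
  "grip_force": 35
}}

```text
validation failed for argument at $.st...
```

Emit:
{"name": "servo_tool", "arguments": {
  "steps": [
    {"grip":-1},
    {"grip":-1},
    {"grip":-1},
    {"grip":-1},
    {"grip":-1}
  ],
  "grip_force": 35
}}

```text
validation failed for argument at $.st...
```

Emit:
{"name": "servo_tool", "arguments": {
  "steps": [
    {"grip":-1},
    {"grip":-1,"y":-10},
    {"grip":-1,"y":-30},
    {"grip":-1,"y":-30},
    {"grip":-1,"y":-10}
  ]
}}

```text
validation failed for argument at $.st...
```

```bash
python3 - <<'E'
from h import *
c=vision.capture('top'); cv2.imwrite('pics/lift.png',cv2.resize(c['img'][150:270,250:410],None,fx=4.5,fy=4.5))
go(609.6,7.9,84,4)
c=vision.capture('scene');cv2.imwrite('pics/lift_s.png',cv2.resize(c['img'][130:300,200:400],None,fx=3.8,fy=3.5))
E
```

```text
t 3.38 tcp [ 439.  -108.3  109.5] tooldown [-0.006 -0.003 -1.   ] jaw ang -10.6 q7 0.11 open 85.0 F [-3.  -2.5 -1.3]
shift tool xyz now [-145.8   24.2  146.4]
world turn 14.6 -> twist -14.6 ; shift after twist [-104.1   24.2  178.5]
```

View pics/lift_s.png

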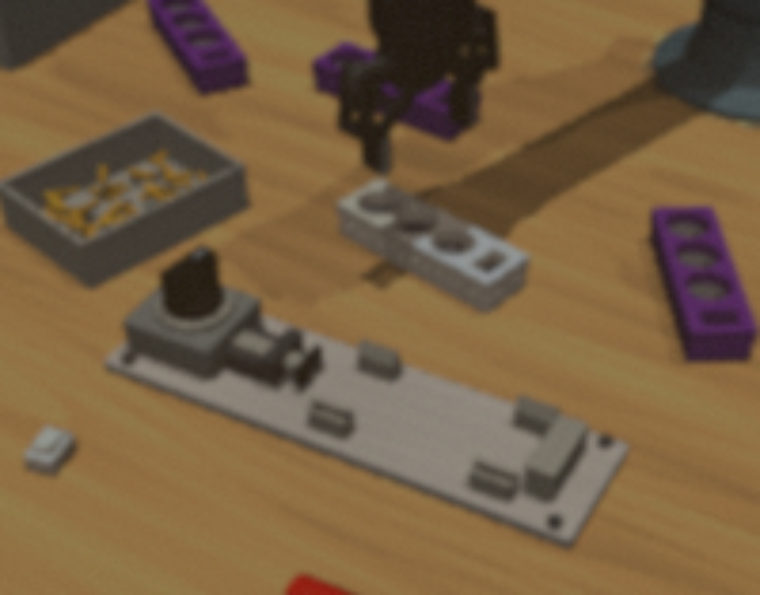

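The moves were refused because every row needs all its fields. The picture shows the housing untouched and the gripper above it. Redoing the moves.

Emit:
{"name": "servo_tool", "arguments": {
  "steps": [
    {"grip":1,"x":0,"y":0,"z":0,"twist":0},
    {"grip":1,"x":0,"y":0,"z":0,"twist":0},
    {"grip":1,"x":0,"y":0,"z":0,"twist":0},
    {"grip":1,"x":0,"y":15,"z":0,"twist":0},
    {"grip":1,"x":0,"y":0,"z":0,"twist":0}
  ],
  "grip_force": 35
}}

```text
clock: 4.05
tcp_pos: [443.7, -100.2, 94.8]
ee_rot: [-1.126, 1.337, -1.334]
wrist_force: [-0.2, 0.7, -0.8]
opening: 85.3
```

```bash
python3 -c "
from h import *
go(435.5,-100,3,-10.1)"
```

```text
t 4.05 tcp [ 443.7 -100.2   94.8] tooldown [-0.004 -0.    -1.   ] jaw ang -9.9 q7 0.13 open 85.3 F [-0.2  0.7 -0.8]
shift tool xyz now [ 1.1 91.8 -7.8]
world turn -0.2 -> twist 0.2 ; shift after twist [ 1.2 91.8 -7.8]
```

Emit:
{"name": "servo_tool", "arguments": {
  "steps": [
    {"grip":1,"x":1,"y":15,"z":-8,"twist":0},
    {"grip":1,"x":0,"y":35,"z":0,"twist":0},
    {"grip":1,"x":0,"y":30,"z":0,"twist":0},
    {"grip":1,"x":0,"y":11,"z":0,"twist":0},
    {"grip":-1,"x":0,"y":0,"z":0,"twist":0}
  ],
  "grip_force": 35
}}

```text
clock: 4.68
tcp_pos: [436.5, -100.5, 4.8]
ee_rot: [-1.124, 1.337, -1.335]
wrist_force: [-0.2, 0.3, 0.2]
opening: 69.9
```

Emit:
{"name": "servo_tool", "arguments": {
  "steps": [
    {"grip":-1,"x":0,"y":0,"z":0,"twist":0},
    {"grip":-1,"x":0,"y":0,"z":0,"twist":0},
    {"grip":-1,"x":0,"y":0,"z":0,"twist":0},
    {"grip":-1,"x":0,"y":0,"z":0,"twist":0},
    {"grip":-1,"x":0,"y":0,"z":0,"twist":0}
  ]
}}

```text
clock: 5.3
tcp_pos: [438.1, -100.5, 6.2]
ee_rot: [-1.121, 1.334, -1.336]
wrist_force: [-0.8, -0.5, 6.7]
opening: 49.1
```

Emit:
{"name": "servo_tool", "arguments": {
  "steps": [
    {"grip":-1,"x":0,"y":0,"z":0,"twist":0},
    {"grip":-1,"x":0,"y":-10,"z":0,"twist":0},
    {"grip":-1,"x":0,"y":-30,"z":0,"twist":0},
    {"grip":-1,"x":0,"y":-35,"z":0,"twist":0},
    {"grip":-1,"x":0,"y":-10,"z":0,"twist":0}
  ]
}}

```text
clock: 5.92
tcp_pos: [438.4, -100.4, 92.1]
ee_rot: [-1.119, 1.333, -1.337]
wrist_force: [0.5, -0.5, -1.7]
opening: 49.4
```

```bash
python3 - <<'E'
from h import *
go(609.6,7.9,88,4)
c=vision.capture('top');P=cloud(c,np.ones((400,640),bool))
im=c['img'].astype(int); w=(im.min(2)>130)
near=cloud(c,w); near=near[(abs(near[:,0]-440)<110)&(abs(near[:,1]+100)<110)&(near[:,2]>70)]
print(len(near),cv2.minAreaRect(near[:,:2].astype(np.float32)),np.median(near[:,2]))
c=vision.capture('scene');cv2.imwrite('pics/lift_s2.png',cv2.resize(c['img'][110:300,180:400],None,fx=3.4,fy=3.1))
E
```

```text
t 5.92 tcp [ 438.4 -100.4   92.1] tooldown [ 0.004  0.    -1.   ] jaw ang -9.9 q7 0.14 open 49.4 F [ 0.5 -0.5 -1.7]
shift tool xyz now [-136.2    4.8  150. ]
world turn 13.9 -> twist -13.9 ; shift after twist [-96.1   4.9 178.3]
148 ((430.102783203125, -97.88871765136719), (162.37648010253906, 51.42882537841797), 72.47404479980469) 122.21234858508798
```

View pics/lift_s2.png

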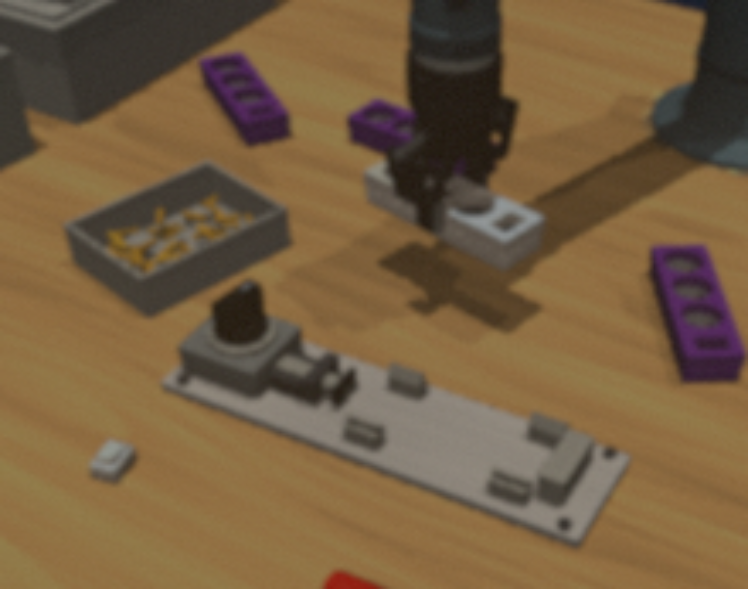

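Housing is held level, 87 mm clear of the bench. Now over the nest.

Emit:
{"name": "servo_tool", "arguments": {
  "steps": [
    {"grip":-1,"x":-20,"y":0,"z":28,"twist":-3},
    {"grip":-1,"x":-30,"y":0,"z":43,"twist":-3},
    {"grip":-1,"x":-32,"y":0,"z":45,"twist":-4},
    {"grip":-1,"x":-24,"y":0,"z":34,"twist":-3},
    {"grip":-1,"x":-11,"y":0,"z":15,"twist":-1}
  ]
}}

```text
clock: 6.65
tcp_pos: [610.2, 6.5, 88.0]
ee_rot: [-1.245, 1.156, -1.152]
wrist_force: [-0.4, 0.3, -2.6]
opening: 49.7
```

Emit:
{"name": "servo_tool", "arguments": {
  "steps": [
    {"grip":-1,"x":0,"y":0,"z":0,"twist":0},
    {"grip":-1,"x":0,"y":0,"z":0,"twist":0},
    {"grip":-1,"x":0,"y":0,"z":0,"twist":0},
    {"grip":-1,"x":0,"y":0,"z":0,"twist":0},
    {"grip":-1,"x":0,"y":0,"z":0,"twist":0}
  ]
}}

```text
clock: 7.28
tcp_pos: [609.5, 3.5, 90.5]
ee_rot: [-1.242, 1.157, -1.157]
wrist_force: [0.5, -0.5, -2.3]
opening: 49.7
```

```bash
python3 - <<'E'
from h import *
go(609.6,7.9,20,4)
c=vision.capture('top')
near=cloud(c,c['img'].min(2)>110); near=near[(abs(near[:,0]-610)<60)&(abs(near[:,1]-8)<110)&(near[:,2]>100)]
print(len(near),cv2.minAreaRect(near[:,:2].astype(np.float32)),np.median(near[:,2]))
cv2.imwrite('pics/over.png',cv2.resize(c['img'][140:230,240:390],None,fx=5,fy=5))
E
```

```text
t 7.28 tcp [609.5   3.5  90.5] tooldown [ 0.  0. -1.] jaw ang 4.0 q7 0.23 open 49.7 F [ 0.5 -0.5 -2.3]
shift tool xyz now [-4.4 70.5  0.4]
world turn -0.0 -> twist 0.0 ; shift after twist [-4.4 70.5  0.4]
241 ((597.8863525390625, -15.254219055175781), (57.2470588684082, 136.34124755859375), 21.059267044067383) 120.32330057510923
```

View pics/over.png

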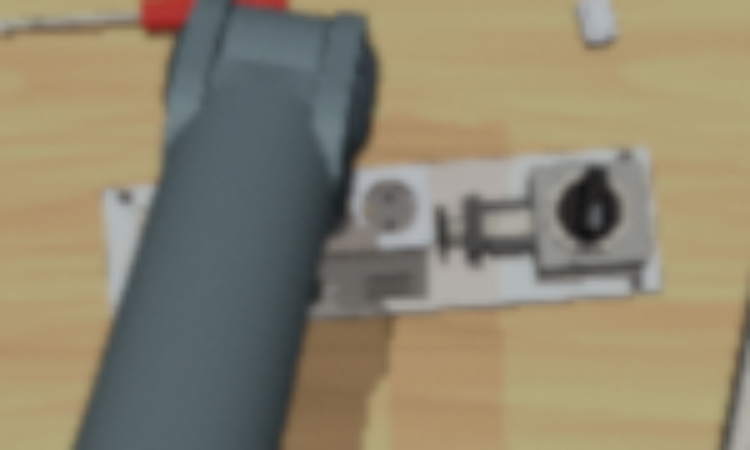

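```bash
python3 - <<'E'
from h import *
th=np.radians(4.0);ex=np.array([np.cos(th),np.sin(th)]);ey=np.array([-ex[1],ex[0]]);o=np.array([612.8,-38.])
for n in ['top','scene']:
    c=vision.capture(n); P=cloud(c,c['depth']>0); q=np.stack([(P[:,:2]-o)@ex,(P[:,:2]-o)@ey],1)
    for a,b,s in [(-60,-5,'-y end'),(95,150,'+y end')]:
        m=(abs(q[:,0])<45)&(q[:,1]>a)&(q[:,1]<b)&(P[:,2]>108)&(P[:,2]<132); Q=q[m]
        if m.sum()>20: print(n,s,m.sum(),'z',np.median(P[m,2]).round(1),'x',np.percentile(Q[:,0],[1,99]).round(1),'y',np.percentile(Q[:,1],[1,99]).round(1),cv2.minAreaRect(Q.astype(np.float32)))
E
```

```text
top -y end 135 z 119.2 x [-24.8  25. ] y [-38.3  -5.2] ((0.14783668518066406, -21.732934951782227), (50.30898666381836, 33.534908294677734), 0.231063574552536)
scene -y end 157 z 117.5 x [-23.5  28. ] y [-38.2  -5.9] ((1.6859874725341797, -22.02988624572754), (52.60018539428711, 32.86077117919922), 0.6850182414054871)
scene +y end 184 z 117.5 x [-24.9  27. ] y [ 95.2 121.7] ((1.2175331115722656, 108.57315063476562), (26.865659713745117, 53.59233474731445), 89.87381744384766)
```

Emit:
{"name": "servo_tool", "arguments": {
  "steps": [
    {"grip":-1,"x":-4,"y":8,"z":0,"twist":0},
    {"grip":-1,"x":0,"y":22,"z":0,"twist":0},
    {"grip":-1,"x":0,"y":20,"z":0,"twist":0},
    {"grip":-1,"x":0,"y":12,"z":0,"twist":0},
    {"grip":-1,"x":0,"y":6,"z":0,"twist":0}
  ]
}}

```text
clock: 8.05
tcp_pos: [608.5, 7.5, 20.5]
ee_rot: [-1.244, 1.158, -1.156]
wrist_force: [0.0, -0.0, -1.8]
opening: 49.5
```

Emit:
{"name": "servo_tool", "arguments": {
  "steps": [
    {"grip":-1,"x":0,"y":1,"z":0,"twist":0},
    {"grip":-1,"x":0,"y":1,"z":0,"twist":0},
    {"grip":-1,"x":0,"y":1,"z":0,"twist":0},
    {"grip":-1,"x":0,"y":0,"z":0,"twist":0},
    {"grip":-1,"x":0,"y":0,"z":0,"twist":0}
  ]
}}

```text
clock: 8.68
tcp_pos: [609.7, 7.9, 19.6]
ee_rot: [-1.242, 1.156, -1.157]
wrist_force: [0.1, -0.1, -2.4]
opening: 49.3
```

```bash
python3 -c "
from h import *
go(609.6,7.9,18.2,4)"
```

```text
t 8.68 tcp [609.7   7.9  19.6] tooldown [ 0.  0. -1.] jaw ang 4.1 q7 0.27 open 49.3 F [ 0.1 -0.1 -2.4]
shift tool xyz now [-0.   1.4 -0.1]
world turn -0.1 -> twist 0.1 ; shift after twist [-0.   1.4 -0.1]
```

Emit:
{"name": "servo_tool", "arguments": {
  "steps": [
    {"grip":-1,"x":0,"y":1,"z":0,"twist":0},
    {"grip":-1,"x":0,"y":0.5,"z":0,"twist":0},
    {"grip":-1,"x":0,"y":0.5,"z":0,"twist":0},
    {"grip":-1,"x":0,"y":0,"z":0,"twist":0},
    {"grip":-1,"x":0,"y":0,"z":0,"twist":0}
  ]
}}

```text
clock: 9.3
tcp_pos: [609.7, 7.8, 18.3]
ee_rot: [-1.242, 1.157, -1.156]
wrist_force: [-3.8, 0.6, 5.1]
opening: 49.7
```

Contact made at the expected height. Release and rise.

Emit:
{"name": "servo_tool", "arguments": {
  "steps": [
    {"grip":0,"x":0,"y":0,"z":0,"twist":0},
    {"grip":1,"x":0,"y":0,"z":0,"twist":0},
    {"grip":1,"x":0,"y":0,"z":0,"twist":0},
    {"grip":1,"x":0,"y":0,"z":0,"twist":0},
    {"grip":1,"x":0,"y":-10,"z":0,"twist":0}
  ]
}}

```text
clock: 9.93
tcp_pos: [608.5, 7.8, 26.6]
ee_rot: [-1.244, 1.158, -1.156]
wrist_force: [0.7, 0.2, -0.7]
opening: 85.6
```

Emit:
{"name": "servo_tool", "arguments": {
  "steps": [
    {"grip":1,"x":0,"y":-30,"z":0,"twist":0},
    {"grip":1,"x":0,"y":-40,"z":0,"twist":0},
    {"grip":1,"x":0,"y":-40,"z":0,"twist":0},
    {"grip":1,"x":0,"y":-10,"z":0,"twist":0},
    {"grip":1,"x":0,"y":0,"z":0,"twist":0}
  ]
}}

```text
clock: 10.55
tcp_pos: [609.9, 7.9, 148.0]
ee_rot: [-1.241, 1.156, -1.157]
wrist_force: [0.8, 0.7, -1.0]
opening: 85.2
```

```bash
python3 - <<'E'
from h import *
th=np.radians(4.0);ex=np.array([np.cos(th),np.sin(th)]);ey=np.array([-ex[1],ex[0]]);o=np.array([612.8,-38.])
for n in ['top','scene']:
    c=vision.capture(n); P=cloud(c,c['depth']>0); q=np.stack([(P[:,:2]-o)@ex,(P[:,:2]-o)@ey],1)
    m=(abs(q[:,0])<24)&(q[:,1]>-60)&(q[:,1]<128)&(P[:,2]>35)&(P[:,2]<60)
    print(n,m.sum(),'z',np.median(P[m,2]).round(1),'x',np.percentile(q[m,0],[1,99]).round(1),'y',np.percentile(q[m,1],[1,99]).round(1))
    m=(abs(q[:,0])<35)&(q[:,1]>-175)&(q[:,1]<-115)&(P[:,2]>89)&(P[:,2]<106); print('knob',m.sum(),np.median(P[m,2]),cv2.minAreaRect(P[m][:,:2].astype(np.float32)))
    if n=='scene': cv2.imwrite('pics/placed.png',cv2.resize(c['img'][130:300,200:400],None,fx=3.8,fy=3.5))
go(622.7,-181.5,130,86)
E
```

```text
top 253 z 46.5 x [-23.8  23.6] y [-56.4  32.3]
knob 75 97.23685162626192 ((622.70751953125, -182.46290588378906), (16.014535903930664, 42.95949935913086), 85.4002914428711)
scene 678 z 45.3 x [-23.2  23.6] y [-51.3 126. ]
knob 82 93.95230898982075 ((625.42041015625, -181.06298828125), (17.748964309692383, 44.43327713012695), 85.79055786132812)
t 10.65 tcp [608.3   8.  145.8] tooldown [-0.003 -0.    -1.   ] jaw ang 4.1 q7 0.19 open 85.5 F [-0.  -1.   0.6]
shift tool xyz now [190.   15.8   0.9]
world turn 81.9 -> twist -81.9 ; shift after twist [  27.6   16.3 -188. ]
```

View pics/placed.png

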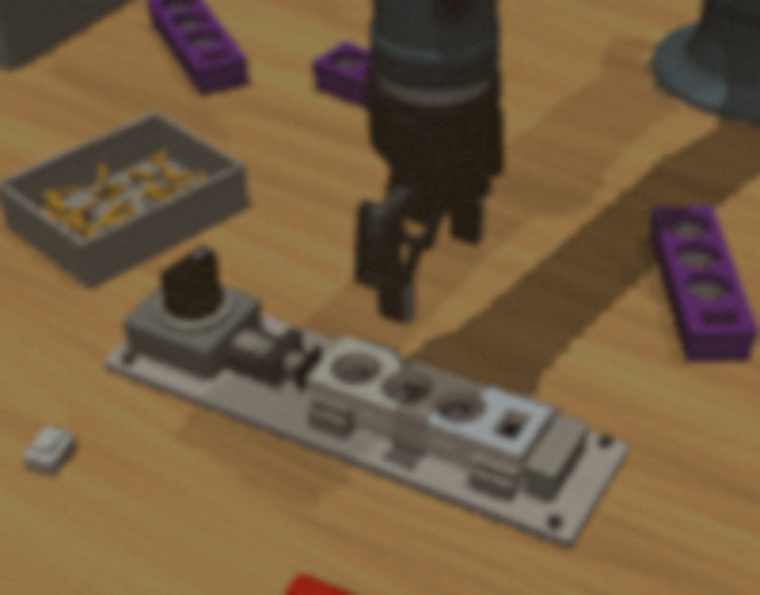

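Placed flat, between the guides, clear of both stop and jaw. Next is the knob, approached from the counter-clockwise side so that one grasp has the full range.

Emit:
{"name": "servo_tool", "arguments": {
  "steps": [
    {"grip":1,"x":38,"y":0,"z":0,"twist":-10},
    {"grip":1,"x":37.5,"y":0,"z":-6.5,"twist":-10},
    {"grip":1,"x":36,"y":0,"z":-13,"twist":-10},
    {"grip":1,"x":33,"y":0,"z":-19,"twist":-10},
    {"grip":1,"x":29,"y":0,"z":-24,"twist":-10}
  ]
}}

```text
clock: 11.28
tcp_pos: [622.0, -182.4, 144.7]
ee_rot: [-1.516, 0.49, -0.483]
wrist_force: [0.8, -0.2, -0.6]
opening: 85.4
```

Emit:
{"name": "servo_tool", "arguments": {
  "steps": [
    {"grip":1,"x":0,"y":5,"z":0,"twist":-10},
    {"grip":1,"x":0,"y":5,"z":0,"twist":-10},
    {"grip":1,"x":0,"y":5,"z":0,"twist":-10},
    {"grip":1,"x":0,"y":0,"z":0,"twist":-1.5},
    {"grip":1,"x":0,"y":0,"z":0,"twist":0}
  ]
}}

```text
clock: 11.9
tcp_pos: [622.9, -181.6, 131.1]
ee_rot: [-1.57, 0.064, -0.061]
wrist_force: [0.9, -0.6, 0.2]
opening: 85.6
```

```bash
python3 -c "
from h import *
go(622.9,-182.2,65,85.5); print(arm.state()['joint_pos'])"
```

```text
t 11.9 tcp [ 622.9 -181.6  131.1] tooldown [-0.002  0.    -1.   ] jaw ang 85.5 q7 1.82 open 85.6 F [ 0.9 -0.6  0.2]
shift tool xyz now [ 0.2 66.1 -0.6]
world turn 0.0 -> twist -0.0 ; shift after twist [ 0.2 66.1 -0.6]
[ 0.02461305  0.48855766  0.25264785  1.69042815 -0.14145942  0.98252526
  1.81947561]
```

Emit:
{"name": "servo_tool", "arguments": {
  "steps": [
    {"grip":1,"x":0,"y":20,"z":0,"twist":0},
    {"grip":1,"x":0,"y":28,"z":0,"twist":0},
    {"grip":1,"x":0,"y":16,"z":-0.5,"twist":0},
    {"grip":1,"x":0,"y":0,"z":0,"twist":0},
    {"grip":-1,"x":0,"y":0,"z":0,"twist":0}
  ],
  "grip_force": 60
}}

```text
clock: 12.52
tcp_pos: [624.2, -182.5, 68.9]
ee_rot: [-1.57, 0.06, -0.062]
wrist_force: [0.2, 0.8, 0.2]
opening: 69.9
```

Emit:
{"name": "servo_tool", "arguments": {
  "steps": [
    {"grip":-1,"x":0,"y":0,"z":0,"twist":0},
    {"grip":-1,"x":0,"y":0,"z":0,"twist":0},
    {"grip":-1,"x":0,"y":0,"z":0,"twist":0},
    {"grip":-1,"x":0,"y":0,"z":0,"twist":0},
    {"grip":-1,"x":0,"y":0,"z":0,"twist":0}
  ]
}}

```text
clock: 13.15
tcp_pos: [623.9, -183.9, 69.3]
ee_rot: [-1.572, 0.06, -0.062]
wrist_force: [0.1, -3.8, 4.5]
opening: 15.1
```

Emit:
{"name": "servo_tool", "arguments": {
  "steps": [
    {"grip":-1,"x":0,"y":0,"z":0,"twist":0},
    {"grip":-1,"x":0,"y":0,"z":0,"twist":0},
    {"grip":-1,"x":0,"y":0,"z":0,"twist":0},
    {"grip":-1,"x":0,"y":0,"z":0,"twist":0},
    {"grip":-1,"x":0,"y":0,"z":0,"twist":0}
  ]
}}

```text
clock: 13.78
tcp_pos: [624.0, -183.9, 69.3]
ee_rot: [-1.572, 0.06, -0.062]
wrist_force: [-1.2, -3.6, 5.2]
opening: 14.9
```

```bash
cat >> h.py <<'E'
def tq():
    s=arm.state(); M=Ro.from_rotvec(s['ee_rot']).as_matrix()
    print('t',round(s['clock'],2),'jaw',round(np.degrees(np.arctan2(M[1,2],M[0,2])),1),'torque',np.round(s['torque'],3),'j7tq',round(s['joint_torque'][6],3),'F',np.round(s['wrist_force'],1),'tcp',np.round(s['tcp_pos'],1),'open',round(s['opening'],1),'q7',round(s['joint_pos'][6],2))
E
python3 -c "
from h import *
tq()"
```

```text
t 13.78 jaw 85.5 torque [-0.565  0.25   0.043] j7tq 0.001 F [-1.2 -3.6  5.2] tcp [ 624.  -183.9   69.3] open 14.9 q7 1.84
```

Emit:
{"name": "servo_tool", "arguments": {
  "steps": [
    {"grip":-1,"x":-0.5,"y":0,"z":-1.7,"twist":0},
    {"grip":-1,"x":0,"y":0,"z":0,"twist":3},
    {"grip":-1,"x":0,"y":0,"z":0,"twist":4},
    {"grip":-1,"x":0,"y":0,"z":0,"twist":4},
    {"grip":-1,"x":0,"y":0,"z":0,"twist":4}
  ]
}}

```text
clock: 14.4
tcp_pos: [623.9, -184.2, 69.3]
ee_rot: [-1.554, 0.266, -0.269]
wrist_force: [-0.1, -2.0, 6.0]
opening: 14.8
```

```bash
python3 -c "
from h import *
tq()"
```

```text
t 14.4 jaw 70.5 torque [-0.388  0.112  0.064] j7tq 0.215 F [-0.1 -2.   6. ] tcp [ 623.9 -184.2   69.3] open 14.8 q7 1.61
```

Emit:
{"name": "servo_tool", "arguments": {
  "steps": [
    {"grip":-1,"x":0,"y":0,"z":0,"twist":4},
    {"grip":-1,"x":0,"y":0,"z":0,"twist":4},
    {"grip":-1,"x":0,"y":0,"z":0,"twist":4},
    {"grip":-1,"x":0,"y":0,"z":0,"twist":0},
    {"grip":-1,"x":0,"y":0,"z":0,"twist":0}
  ]
}}

```text
clock: 15.02
tcp_pos: [623.9, -184.3, 69.3]
ee_rot: [-1.528, 0.428, -0.431]
wrist_force: [-0.2, -2.7, 6.0]
opening: 15.3
```

```bash
python3 -c "
from h import *
tq()"
```

```text
t 15.03 jaw 58.6 torque [-0.439  0.143  0.084] j7tq -0.083 F [-0.2 -2.7  6. ] tcp [ 623.9 -184.3   69.3] open 15.3 q7 1.43
```

Emit:
{"name": "servo_tool", "arguments": {
  "steps": [
    {"grip":-1,"x":0,"y":0,"z":0,"twist":4},
    {"grip":-1,"x":0,"y":0,"z":0,"twist":4},
    {"grip":-1,"x":0,"y":0,"z":0,"twist":4},
    {"grip":-1,"x":0,"y":0,"z":0,"twist":0},
    {"grip":-1,"x":0,"y":0,"z":0,"twist":0}
  ]
}}

```text
clock: 15.65
tcp_pos: [623.8, -184.5, 69.3]
ee_rot: [-1.489, 0.59, -0.594]
wrist_force: [-0.9, -2.3, 5.1]
opening: 15.3
```

```bash
python3 -c "
from h import *
tq()"
```

```text
t 15.65 jaw 46.6 torque [-0.443  0.172  0.032] j7tq -0.083 F [-0.9 -2.3  5.1] tcp [ 623.8 -184.5   69.3] open 15.3 q7 1.25
```

Emit:
{"name": "servo_tool", "arguments": {
  "steps": [
    {"grip":-1,"x":0,"y":0,"z":0,"twist":4},
    {"grip":-1,"x":0,"y":0,"z":0,"twist":3},
    {"grip":-1,"x":0,"y":0,"z":0,"twist":3},
    {"grip":-1,"x":0,"y":0,"z":0,"twist":0},
    {"grip":-1,"x":0,"y":0,"z":0,"twist":0}
  ]
}}

```text
clock: 16.27
tcp_pos: [623.8, -184.7, 69.3]
ee_rot: [-1.446, 0.725, -0.729]
wrist_force: [-0.1, -1.8, 5.8]
opening: 14.9
```

```bash
python3 - <<'E'
from h import *
tq()
th=np.radians(4.0);ex=np.array([np.cos(th),np.sin(th)]);ey=np.array([-ex[1],ex[0]]);o=np.array([612.8,-38.])
c=vision.capture('scene'); cv2.imwrite('pics/turn1.png',cv2.resize(c['img'][170:280,220:370],None,fx=5,fy=5))
E
```

```text
t 16.27 jaw 36.6 torque [-0.427  0.155  0.041] j7tq -0.088 F [-0.1 -1.8  5.8] tcp [ 623.8 -184.7   69.3] open 14.9 q7 1.1
```

View pics/turn1.png

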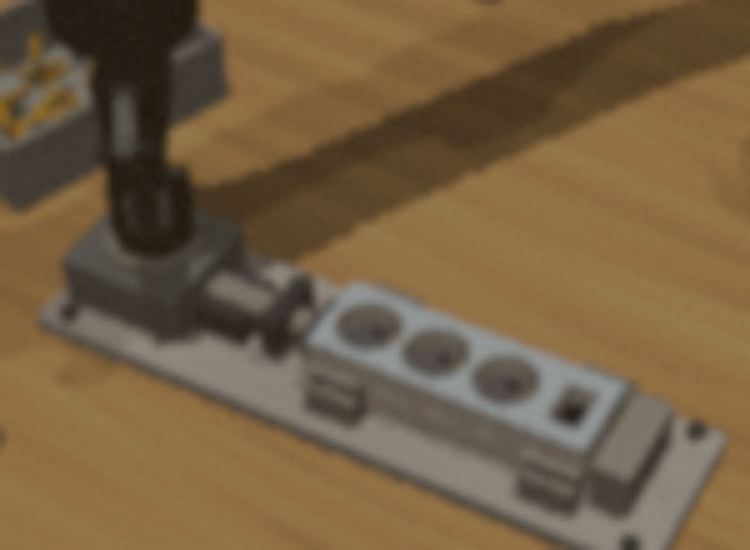

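The jaw nose is near the housing at (305,315) in the crop, and a slit is still left at the stop. The joint-7 torque reads a steady -0.083 N m running free, so I'll use it as the signal.

Emit:
{"name": "servo_tool", "arguments": {
  "steps": [
    {"grip":-1,"x":0,"y":0,"z":0,"twist":3},
    {"grip":-1,"x":0,"y":0,"z":0,"twist":3},
    {"grip":-1,"x":0,"y":0,"z":0,"twist":2},
    {"grip":-1,"x":0,"y":0,"z":0,"twist":0},
    {"grip":-1,"x":0,"y":0,"z":0,"twist":0}
  ]
}}

```text
clock: 16.95
tcp_pos: [623.7, -184.7, 69.3]
ee_rot: [-1.405, 0.832, -0.836]
wrist_force: [-1.3, -2.5, 5.7]
opening: 14.8
```

```bash
python3 -c "
from h import *
tq()"
```

```text
t 16.95 jaw 28.6 torque [-0.554  0.213  0.066] j7tq -0.093 F [-1.3 -2.5  5.7] tcp [ 623.7 -184.7   69.3] open 14.8 q7 0.97
```

Emit:
{"name": "servo_tool", "arguments": {
  "steps": [
    {"grip":-1,"x":0,"y":0,"z":0,"twist":3},
    {"grip":-1,"x":0,"y":0,"z":0,"twist":3},
    {"grip":-1,"x":0,"y":0,"z":0,"twist":2},
    {"grip":-1,"x":0,"y":0,"z":0,"twist":0},
    {"grip":-1,"x":0,"y":0,"z":0,"twist":0}
  ]
}}

```text
clock: 17.58
tcp_pos: [623.6, -184.8, 69.3]
ee_rot: [-1.358, 0.939, -0.942]
wrist_force: [-1.1, -2.1, 5.5]
opening: 15.0
```

```bash
python3 -c "
from h import *
tq()"
```

```text
t 17.57 jaw 20.6 torque [-0.534  0.256  0.08 ] j7tq -0.105 F [-1.1 -2.1  5.5] tcp [ 623.6 -184.8   69.3] open 15.0 q7 0.85
```

Emit:
{"name": "servo_tool", "arguments": {
  "steps": [
    {"grip":-1,"x":0,"y":0,"z":0,"twist":3},
    {"grip":-1,"x":0,"y":0,"z":0,"twist":2},
    {"grip":-1,"x":0,"y":0,"z":0,"twist":2},
    {"grip":-1,"x":0,"y":0,"z":0,"twist":0},
    {"grip":-1,"x":0,"y":0,"z":0,"twist":0}
  ]
}}

```text
clock: 18.2
tcp_pos: [623.5, -184.8, 69.3]
ee_rot: [-1.312, 1.031, -1.034]
wrist_force: [-0.9, -1.7, 6.5]
opening: 15.0
```

```bash
python3 -c "
from h import *
tq()"
```

```text
t 18.2 jaw 13.6 torque [-0.505  0.286  0.095] j7tq -0.105 F [-0.9 -1.7  6.5] tcp [ 623.5 -184.8   69.3] open 15.0 q7 0.75
```

Emit:
{"name": "servo_tool", "arguments": {
  "steps": [
    {"grip":-1,"x":0,"y":0,"z":0,"twist":3},
    {"grip":-1,"x":0,"y":0,"z":0,"twist":2},
    {"grip":-1,"x":0,"y":0,"z":0,"twist":2},
    {"grip":-1,"x":0,"y":0,"z":0,"twist":0},
    {"grip":-1,"x":0,"y":0,"z":0,"twist":0}
  ]
}}

```text
clock: 18.82
tcp_pos: [623.4, -184.9, 69.3]
ee_rot: [-1.262, 1.122, -1.126]
wrist_force: [-1.5, -1.8, 6.7]
opening: 15.5
```

```bash
python3 -c "
from h import *
tq()"
```

```text
t 18.82 jaw 6.6 torque [-0.516  0.351  0.073] j7tq -0.105 F [-1.5 -1.8  6.7] tcp [ 623.4 -184.9   69.3] open 15.5 q7 0.64
```

Emit:
{"name": "servo_tool", "arguments": {
  "steps": [
    {"grip":-1,"x":0,"y":0,"z":0,"twist":2},
    {"grip":-1,"x":0,"y":0,"z":0,"twist":2},
    {"grip":-1,"x":0,"y":0,"z":0,"twist":2},
    {"grip":-1,"x":0,"y":0,"z":0,"twist":0},
    {"grip":-1,"x":0,"y":0,"z":0,"twist":0}
  ]
}}

```text
clock: 19.45
tcp_pos: [623.3, -185.0, 69.3]
ee_rot: [-1.214, 1.2, -1.203]
wrist_force: [-1.4, -2.9, 7.2]
opening: 15.0
```

```bash
python3 -c "
from h import *
tq()"
```

```text
t 19.45 jaw 0.6 torque [-0.513  0.382  0.176] j7tq -0.154 F [-1.4 -2.9  7.2] tcp [ 623.3 -185.    69.3] open 15.0 q7 0.55
```

Torque is now climbing (-0.154), so clamping has begun.

Emit:
{"name": "servo_tool", "arguments": {
  "steps": [
    {"grip":-1,"x":0,"y":0,"z":0,"twist":2},
    {"grip":-1,"x":0,"y":0,"z":0,"twist":1.5},
    {"grip":-1,"x":0,"y":0,"z":0,"twist":1.5},
    {"grip":-1,"x":0,"y":0,"z":0,"twist":0},
    {"grip":-1,"x":0,"y":0,"z":0,"twist":0}
  ]
}}

```text
clock: 20.08
tcp_pos: [623.2, -185.0, 69.3]
ee_rot: [-1.173, 1.263, -1.266]
wrist_force: [-1.7, -2.4, 6.3]
opening: 15.2
```

```bash
python3 -c "
from h import *
tq()"
```

```text
t 20.07 jaw -4.3 torque [-0.602  0.404  0.279] j7tq -0.338 F [-1.7 -2.4  6.3] tcp [ 623.2 -185.    69.3] open 15.2 q7 0.48
```

Emit:
{"name": "servo_tool", "arguments": {
  "steps": [
    {"grip":-1,"x":0,"y":0,"z":0,"twist":1.5},
    {"grip":-1,"x":0,"y":0,"z":0,"twist":1.5},
    {"grip":-1,"x":0,"y":0,"z":0,"twist":1},
    {"grip":-1,"x":0,"y":0,"z":0,"twist":0},
    {"grip":-1,"x":0,"y":0,"z":0,"twist":0}
  ]
}}

```text
clock: 20.7
tcp_pos: [623.2, -185.0, 69.3]
ee_rot: [-1.138, 1.314, -1.317]
wrist_force: [-1.3, -2.8, 7.0]
opening: 15.1
```

```bash
python3 -c "
from h import *
tq()"
```

```text
t 20.7 jaw -8.3 torque [-0.587  0.398  0.363] j7tq -0.359 F [-1.3 -2.8  7. ] tcp [ 623.2 -185.    69.3] open 15.1 q7 0.42
```

Emit:
{"name": "servo_tool", "arguments": {
  "steps": [
    {"grip":-1,"x":0,"y":0,"z":0,"twist":1.5},
    {"grip":-1,"x":0,"y":0,"z":0,"twist":1.5},
    {"grip":-1,"x":0,"y":0,"z":0,"twist":0},
    {"grip":-1,"x":0,"y":0,"z":0,"twist":0},
    {"grip":-1,"x":0,"y":0,"z":0,"twist":0}
  ]
}}

```text
clock: 21.32
tcp_pos: [623.2, -184.9, 69.3]
ee_rot: [-1.11, 1.352, -1.355]
wrist_force: [-2.3, -2.6, 7.4]
opening: 14.8
```

```bash
python3 -c "
from h import *
tq()"
```

```text
t 21.32 jaw -11.3 torque [-0.576  0.408  0.364] j7tq -0.357 F [-2.3 -2.6  7.4] tcp [ 623.2 -184.9   69.3] open 14.8 q7 0.37
```

Torque is flat at 0.36 N m over 3–4° more of turning, so the clutch is slipping. Stop here, let go and rise.

Emit:
{"name": "servo_tool", "arguments": {
  "steps": [
    {"grip":1,"x":0,"y":0,"z":0,"twist":0},
    {"grip":1,"x":0,"y":0,"z":0,"twist":0},
    {"grip":1,"x":0,"y":0,"z":0,"twist":0},
    {"grip":1,"x":0,"y":0,"z":0,"twist":0},
    {"grip":1,"x":0,"y":-10,"z":0,"twist":0}
  ]
}}

```text
clock: 21.95
tcp_pos: [622.0, -183.4, 77.6]
ee_rot: [-1.11, 1.356, -1.353]
wrist_force: [0.5, -0.0, -0.2]
opening: 85.2
```

Emit:
{"name": "servo_tool", "arguments": {
  "steps": [
    {"grip":1,"x":0,"y":-25,"z":0,"twist":0},
    {"grip":1,"x":0,"y":-35,"z":0,"twist":0},
    {"grip":1,"x":0,"y":-35,"z":0,"twist":0},
    {"grip":1,"x":0,"y":-20,"z":0,"twist":0},
    {"grip":1,"x":0,"y":-5,"z":0,"twist":0}
  ]
}}

```text
clock: 22.58
tcp_pos: [623.7, -184.3, 200.1]
ee_rot: [-1.106, 1.352, -1.356]
wrist_force: [0.6, 0.7, -0.4]
opening: 85.9
```

```bash
python3 - <<'E'
from h import *
tq()
th=np.radians(4.0);ex=np.array([np.cos(th),np.sin(th)]);ey=np.array([-ex[1],ex[0]]);o=np.array([612.8,-38.])
c=vision.capture('scene'); P=cloud(c,c['depth']>0); q=np.stack([(P[:,:2]-o)@ex,(P[:,:2]-o)@ey],1)
m=(abs(q[:,0])<35)&(q[:,1]>-175)&(q[:,1]<-115)&(P[:,2]>89)&(P[:,2]<106); print('knob',m.sum(),cv2.minAreaRect(P[m][:,:2].astype(np.float32)))
m=(abs(q[:,0])<24)&(q[:,1]>-20)&(q[:,1]<120)&(P[:,2]>30); A=np.c_[q[m],np.ones(m.sum())]; print('top plane',m.sum(),np.linalg.lstsq(A,P[m,2],rcond=None)[0])
cv2.imwrite('pics/final.png',cv2.resize(c['img'][160:290,200:400],None,fx=4,fy=4))
E
```

```text
t 22.57 jaw -11.4 torque [ 0.024 -0.051 -0.028] j7tq 0.0 F [ 0.6  0.7 -0.4] tcp [ 623.7 -184.3  200.1] open 85.9 q7 0.29
knob 80 ((625.0419311523438, -181.26609802246094), (42.60805130004883, 15.043188095092773), 89.06513977050781)
top plane 721 [6.01002509e-02 2.12393758e-02 4.01778220e+01]
```

View pics/final.png

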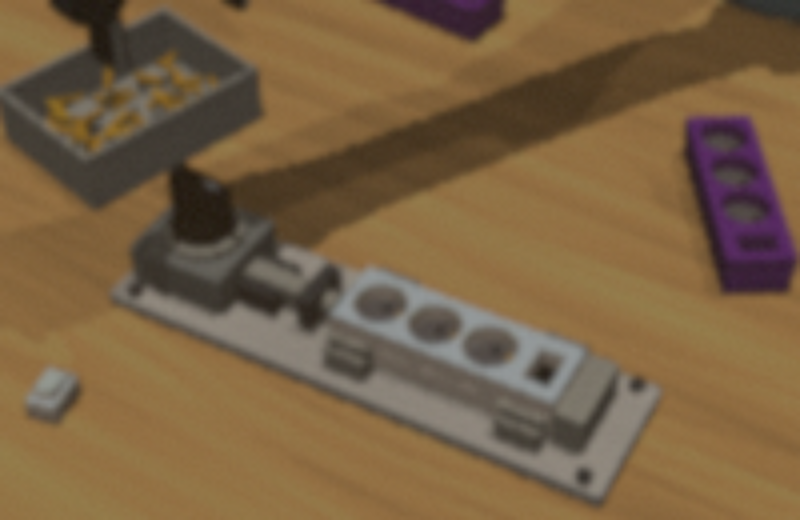

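The housing lies in the nest against the stop (seam at about (580,375)). The jaw nose is on its other end (about (330,300)), and the gripper is clear. The bystanders in view have not moved. Handing in.

```bash
python3 -c "
from h import *
print(order.finish_job())"
```

```text
the job is handed in; nothing more can be done
None
```

I laid the white three-socket housing in the nest, sockets up, and let go. Then I turned the knob about 97° clockwise in one grasp, released it and raised the gripper clear. The job was handed in at about 22.6 s; the hand-in gives no verdict.

- **Clutch:** torque ran at about 0.09–0.1 N m, climbed through 0.15 and 0.34, then stayed flat at 0.36 N m for the last 3° or so. The clutch was therefore slipping, by my estimate 6–7° of its 23° before it goes solid, and I stopped there.
- **Final picture:** the housing is against the end stop with the jaw nose on its other end. The bystanders in that view (tray, rocker switch, one purple look-alike) had not moved. I did not check the long strip or the screwdriver again.
- **Disagreements:**
  - After release the knob stood about 10° back from where I had turned it. That fits its spring unwinding, but I did not test the clamp force separately.
  - The last flatness fit gave a slight tilt (0.06 across, 0.02 along) that I put down to the socket wells; the picture shows the housing flat.
  - The first downward moves were refused over missing row fields. Nothing moved, and I sent them again.

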